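# Roll the blue capacitor can up the tester's feed track with a paddle

### The arm

A 6-joint arm with a two-finger parallel gripper is mounted at the origin on the work surface. World frame = base frame: x ahead of the robot, y to its left, z up, the work surface at z = 0. Lengths are in mm, angles in rad, forces in N, time in s.
With the tool pointing down it reaches from about 300 to 775 mm from the base axis. Payload 14.6 kg.
Tool frame: the origin (TCP) lies at the very end of the fingers, on their centre line; the grasp point (between the pads) lies 19 mm behind it; z points along the fingers, y is the line along which they close (so a half turn about z gives the same grasp; the last joint's range is limited). The gripper opens to 94 mm and grips with 3 to 60 N. Pads are 16 mm wide; open, the fingers measure 119 mm over their backs; the gripper's body (75 mm by 177 mm) begins 78 mm behind the grasp point.
Start: joints at [-1.364, 0.3, 1.521, -0, 1.321, -0.067], TCP at [148.709, -529.504, 205.446] pointing down, gripper open.
Joint ranges: [-3.03, 3.03], [-0.79, 2.21], [0.23, 2.52], [-1.04, 4.18], [0, 3.07], [-2.55, 2.55]. Speed limits (rad/s): [2.22, 2.22, 2.57, 3.14, 3.14, 3.14].

### API

Orientations are given as [roll, pitch, yaw] about the fixed x, y, z axes, in that order (R = Rz(yaw) Ry(pitch) Rx(roll)).
In Python, from cell import manip, optics gives the robot as it stands.
- The arm moves only by the shell command python3 -m crank 'ROWS' [FORCE]. ROWS is JSON, a list of rows, each a list of 7 numbers: the opening in per cent of the stroke, from 0 (shut) to 100 (fully open), then the shift along the tool's x, y, z in mm, then the turn, a rotation vector about the tool's x, y, z in rad. A call has 1 to 10 rows; each row is the pose to reach, as a shift and turn from the pose commanded when the call began, along the tool's axes at that moment; what a row does not reach only later rows make up. A row lasts 1/10 s, in which the tool goes at most 50 mm and 8.59 degrees, less where a joint would pass 70% of its speed; a pose out of reach is approached as far as the arm can. A call with a gripper value outside its range is refused whole. The fingers move at their own pace and stop on an object; FORCE is the grip in N (left out, the last holds). Time passes only in rows, so rows that repeat a pose let the fingers close. It gives the time, the measured TCP pose, the force, the opening and the grip force at its end, in the units of the state.
- manip.read_state(): the state, without advancing time (a new reading comes with each control period).
- optics.camera(name): name is "scene" or "top" or "wrist"; returns (picture, depth): 420x560x3 uint8, red, green, blue; 420x560 float32, mm along the optical axis (not along the pixel's ray), 0 where there is no reading.
- optics.calibration(name): a dict with "camera_matrix" (3x3 intrinsics, pixels), "R" (3x3) and "t" (3): a world point X has camera coordinates R X + t. Camera axes: x right, y down, z forward; pixel columns grow to the right and rows downward; lengths in mm; the calibration is good to about 2 mm. A picture is of the moment at which its call begins: read the wrist's pose just before it. calibration takes no time and is no camera call; for the wrist camera it gives the pose at the moment of the call.
- manip.sign_off(): hands the job in; it is judged then, once.
The state is a dict: "clock": time; "joints": joint angles; "qd": joint speeds; "effort": joint torques, N m; "eef_pos": TCP position; "eef_rot": TCP orientation; "wrist_force": force on the tool from outside, world axes, zero at the start; "moment": the same for the moment, N m; "finger_gap": finger opening in mm; "finger_force": force on a finger pad.
Only numpy, scipy, OpenCV 4.12 (cv2) and the standard library are available. Lean on these libraries where they do the work, as an engineer would, in place of code of your own. Each camera call takes 0.05 s, during which the arm holds its last target. There are 200 camera calls.

### The job

Pick up the paddle from its rubber mat and use it to roll the blue capacitor can gently up its lane of the feed track, pushing from behind, until the can drops into the test nest in front of the grey end stop at the top. Do not touch the blue can with the gripper's fingers, and leave the black can where it lies. Then stand the paddle back upright on its mat, about where it was.

Things in the scene. Friction and masses are not known exactly. Their poses are not given: they have to be found in the camera images.
- track: Fixed track, mm. Origin on the bench under it, z up, +x up the lanes. Two lanes centred at y = 33 and -33, 58 wide, rails 8 thick, 12 over the floor. Floor climbs 3 deg: z = 12 at x = -160 (open low end), 26 at x = 108. Nest: 24 wide gap x = 108 to 132 with copper contacts; a seated can's axis is at x = 120, z = 39.5. Grey end stop: face x = 141, top z = 52. A can let go on the ramp rolls back down.
- blue_can: Loose blue capacitor can, smooth cylinder 36 mm diameter, 52 long, white stripes, about 80 g, lying across either lane (left or right varies) at its low end. Origin: the cylinder's centre; own y = its axis, across the lane; x and z turn as it rolls. Just behind it a black rib across the lane floor (x = -133 to -127 mm of the track), 4 mm high, keeps it from rolling back.
- black_can: Loose black capacitor can of the same size, in the other lane, against its rib. Same origin and axes. It stays there.
- paddle: Loose yellow paddle, white handle, 90 g, upright on a black mat 140 mm square, 4 thick. Origin: centre of underside, z up, +x where its flat face looks. Blade 42 mm wide (y), 8 thick, face at x = 19, from the underside to 66 high. Sole behind it: x = -19 to 19, 6 thick. Handle: bar 24 (x) by 26 (y), centred at x = 2, y = 0, from 60 to 130 above the underside; grip it from above about 100 up.
Mind the look-alikes: they are no part of the job. There is more than one size of the paddle; the one meant has the size given above.

How it is judged:
By the outcome, as a careful person would: the job done as asked, in the order asked, and still so for the second after the job is handed in, with the robot touching nothing.
It also fails if it takes over 58 s, if anything falls off the work surface, if the arm or the gripper's body presses on something with over 40 N, if the wrist force passes 120 N, or if a joint passes its speed limit or range.

## Working session

There is one attempt and no reset: what is moved stays moved. The work goes in short steps, Python scripts to look and compute and a shell command to move; the robot and the scene stay as the last step left them, time stands still between calls to the robot, and variables do not carry over. Pictures are saved under pics/ and viewed, at most 10 in all, crops included, and the job is handed in when it is done.

```bash
mkdir -p pics; cat > h.py <<'E'
import numpy as np,cv2
from cell import manip,optics
def snap(n,f):
    p,d=optics.camera(n);c=optics.calibration(n)
    cv2.imwrite(f'pics/{f}.png',p[:,:,::-1]);np.savez(f'pics/{f}.npz',p=p,d=d,K=c['camera_matrix'],R=c['R'],t=c['t'])
def world(f,us):
    z=np.load(f'pics/{f}.npz');o=[]
    for u,v in us:
        w=z['d'][v-1:v+2,u-1:u+2];w=w[w>0];dd=np.median(w) if w.size else np.nan
        X=np.array(z['R']).T@(np.linalg.inv(z['K'])@[u,v,1]*dd-np.array(z['t']));o.append(X)
    return np.array(o)
def cloud(f):
    z=np.load(f'pics/{f}.npz');d=z['d'];v,u=np.mgrid[:d.shape[0],:d.shape[1]]
    c=np.stack([u*d,v*d,d],-1)@np.linalg.inv(z['K']).T
    X=(c-np.array(z['t']))@np.array(z['R']);X[d==0]=np.nan;return X,z['p']
E
python3 - <<'E'
from h import *
snap('scene','s0');snap('top','t0')
print(manip.read_state())
E
```

```text
{'clock': 0.1, 'joints': array([-1.36362092e+00,  3.00396861e-01,  1.52151044e+00, -1.60091868e-05,
        1.32068496e+00, -6.66321862e-02]), 'qd': array([ 0.0004931 , -0.00143217, -0.00027312, -0.00167358,  0.00055183,
       -0.00118057]), 'effort': array([-6.68748617e-04, -5.32647371e+01, -3.53284192e+01,  7.08742091e-02,
        2.35048332e-02, -6.08341861e-05]), 'eef_pos': array([ 148.64850892, -529.29419592,  204.9569297 ]), 'eef_rot': array([-3.14059423e+00, -5.10844224e-05,  2.73811539e-01]), 'wrist_force': array([-0.00155996, -0.68776091,  1.2411716 ]), 'moment': array([ 0.03648876, -0.0011445 ,  0.006912  ]), 'finger_force': 0.0, 'finger_gap': 94.36518600792087}
```

View pics/t0.png

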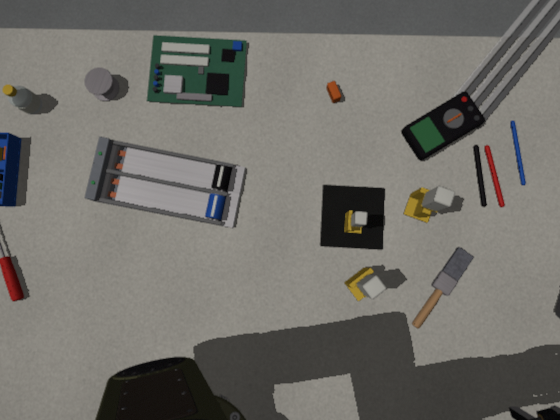

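View pics/s0.png

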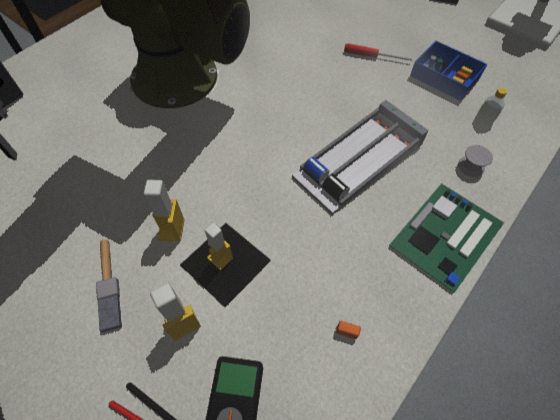

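Top view: three paddles, at (357,220) on the black mat, (430,202) and (368,283) off it. The mat one fits the description, and I'll check its size. The blue can is at (215,206), the black can at (222,177), and the end stop at (98,170).

```bash
python3 - <<'E'
from h import *
X,p=cloud('t0')
a=cv2.resize(p[180:255,315:390],None,fx=5,fy=5,interpolation=cv2.INTER_CUBIC)
b=cv2.resize(p[130:235,80:250],(400,247),interpolation=cv2.INTER_CUBIC)
Xs,ps=cloud('s0')
c=cv2.resize(ps[215:290,180:275],(400,316),interpolation=cv2.INTER_CUBIC)
im=np.zeros((570,780,3),np.uint8);im[:375,:375]=a;im[:247,376:776]=b;im[250:566,376:776]=c
cv2.imwrite('pics/c0.png',im[:,:,::-1])
P=lambda s,u:print(s,np.round(world('t0',u),1).tolist())
for n,(x0,x1,y0,y1) in dict(mat=(340,372,200,240),p2=(400,455,180,225),p3=(340,390,260,305)).items():
    q=X[y0:y1,x0:x1].reshape(-1,3);print(n,np.nanmax(q[:,2]))
    h=q[q[:,2]>np.nanmax(q[:,2])-6];print(len(h),cv2.minAreaRect(h[:,:2].astype(np.float32)),h[:,2].mean())
    if n=='mat':
        for lo,hi in((7,14),(60,75)):
            h=q[(q[:,2]>lo)&(q[:,2]<hi)];print(lo,len(h),h.min(0) if len(h) else'',h.max(0) if len(h) else '',cv2.minAreaRect(h[:,:2].astype(np.float32)) if len(h)>2 else '')
# mat: black low pixels
m=(p.max(2)<45)&(X[:,:,2]>0)&(X[:,:,2]<9);m[:, :315]=0;m[:,390:]=0;m[:180]=0;m[255:]=0
print('mat',cv2.minAreaRect(X[m][:,:2].astype(np.float32)))
# track
q=X[130:235,80:250].reshape(-1,3);q=q[q[:,2]>6]
print('track',cv2.minAreaRect(q[:,:2].astype(np.float32)))
h=q[q[:,2]>45];print('high',cv2.minAreaRect(h[:,:2].astype(np.float32)),len(h),h[:,2].max())
hs=p[130:235,80:250].astype(int).reshape(-1,3);Q=X[130:235,80:250].reshape(-1,3)
bl=(hs[:,2]>hs[:,0]+40);print('blue',Q[bl].mean(0),cv2.minAreaRect(Q[bl][:,:2].astype(np.float32)),Q[bl][:,2].max())
E
```

```text
mat 138.59538956592672
114 ((500.9227294921875, -323.53875732421875), (22.412012100219727, 25.231508255004883), 82.10736083984375) 134.22690391528468
7 117 [ 464.98009641 -367.30472088    7.00643446] [ 552.68378253 -297.99140346   13.63174865] ((508.48577880859375, -332.0587158203125), (87.52110290527344, 69.29322814941406), 1.1460826396942139)
60 80 [ 481.89256908 -334.90833329   62.35567626] [ 522.61119465 -306.40333978   74.70046148] ((501.6549072265625, -321.3108215332031), (28.457612991333008, 40.581504821777344), 87.14763641357422)
p2 180.42885982886756
203 ((542.404052734375, -474.24346923828125), (32.664913177490234, 31.46983528137207), 67.52952575683594) 176.10035180060996
p3 178.94696000369808
280 ((369.16009521484375, -343.6636657714844), (31.43255043029785, 35.16417694091797), 41.404823303222656) 175.24475082833814
mat ((515.2711181640625, -326.68109130859375), (138.70883178710938, 137.1288604736328), 88.16893768310547)
track ((587.5057983398438, 97.93856811523438), (236.38357543945312, 374.6414794921875), 2.804986000061035)
high ((583.5950317382812, 106.37735748291016), (296.0723571777344, 139.57911682128906), 80.78311920166016) 1276 58.379318898220156
blue [nan nan nan] ((526.9351806640625, -20.87538719177246), (29.21027374267578, 52.608341217041016), 72.69245147705078) nan
```

View pics/c0.png

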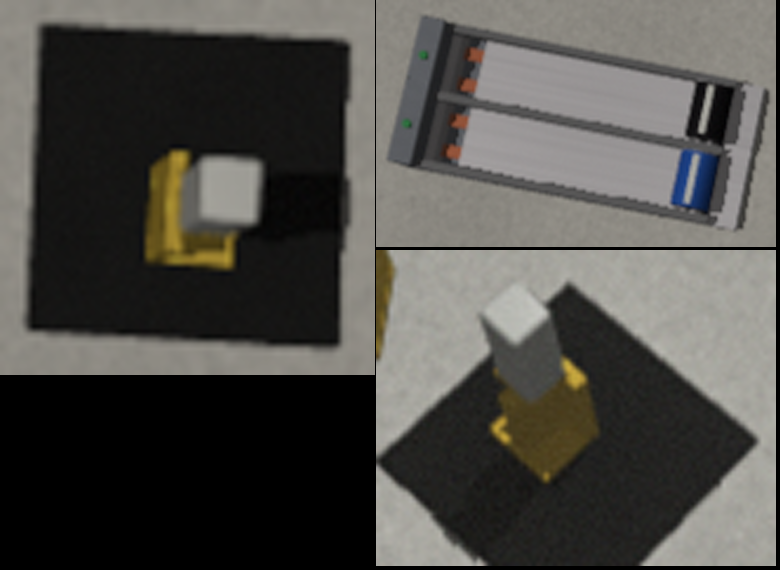

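The mat paddle's top is at z≈134, which is 130 above the mat, so it is the one. The other two are bigger (about 176). Its blade is on the track side, facing about +y. Next, an enlarged crop of the track.

```bash
python3 - <<'E'
from h import *
X,p=cloud('t0')
b=cv2.resize(p[132:232,80:250],None,fx=4.6,fy=4.6,interpolation=cv2.INTER_CUBIC)
cv2.imwrite('pics/c1.png',b[:,:,::-1])
E
```

```text
(no output)
```

View pics/c1.png

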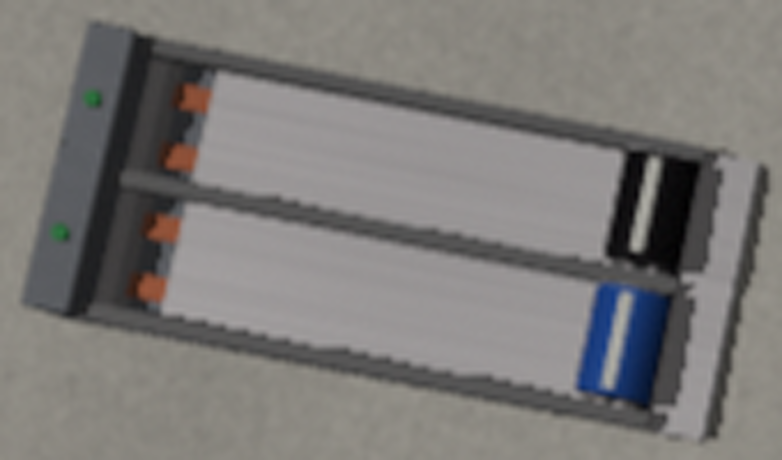

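The blue can is at crop (625,345), in the lower lane (track y=+33). The nest lip runs (217,72)–(163,312), the stop's top edge (137,32)–(72,313), and the low end (765,167)–(708,437).

```bash
cat >> h.py <<'E'
def ray(f,u,v,h):
    z=np.load(f'pics/{f}.npz');R=np.array(z['R']);c=-R.T@np.array(z['t']);d=R.T@np.linalg.inv(z['K'])@[u,v,1]
    return c+d*(h-c[2])/d[2]
E
python3 - <<'E'
from h import *
F=[(137,32,141,-70,52),(72,313,141,70,52),(217,72,108,-62,26),(163,312,108,62,26),(765,167,-160,-70,12),(708,437,-160,70,12)]
A=[];B=[]
for cx,cy,x,y,z in F:
    A.append((x,y));B.append(ray('t0',80+cx/4.6,132+cy/4.6,z)[:2])
A=np.array(A,float);B=np.array(B)
a=A-A.mean(0);b=B-B.mean(0);th=np.arctan2((a[:,0]*b[:,1]-a[:,1]*b[:,0]).sum(),(a*b).sum())
R=np.array([[np.cos(th),-np.sin(th)],[np.sin(th),np.cos(th)]]);t=B.mean(0)-R@A.mean(0)
print('th',np.degrees(th),'t',t);print('res',np.round(B-(A@R.T+t),1).tolist())
w=ray('t0',80+625/4.6,132+342/4.6,46)[:2];print('blue can top in track',R.T@(w-t))
print('depth check stop',world('t0',[(92,170),(150,160)]))
for x in(-140,90,101):print(x,R@[x,33]+t)
# paddle handle at top z134: crop corners
for u,v in((200,157),(262,157),(262,228),(200,228)):print(ray('t0',315+u/5,180+v/5,134)[:2])
s=manip.read_state();print(s['eef_pos'],s['eef_rot'])
E
```

```text
th 80.5021719607653 t [578.14141291  85.82896321]
res [[-1.6, 0.8], [0.4, -0.5], [-0.7, 1.8], [2.7, 0.2], [-2.6, -1.2], [1.8, -1.1]]
blue can top in track [-117.6074819    33.23918194]
depth check stop [[598.66629046 248.60095349  51.96111147]
 [629.99879395 131.66457513  22.92768992]]
-140 [522.49235112 -46.80655964]
90 [560.44470121 180.04056756]
101 [562.2598136 190.889778 ]
[ 512.23318773 -313.5836088 ]
[ 512.81904944 -337.94486581]
[ 484.78022762 -338.09781821]
[ 484.18648588 -313.81786217]
[ 148.64850892 -529.29419592  204.9569297 ] [-3.14059423e+00 -5.10844224e-05  2.73811539e-01]
```

```bash
python3 -m crank '[[100,45,-12,-45,0,0,0.1],[100,90,-23,-50,0,0,0.2],[100,135,-35,-50,0,0,0.3],[100,180,-47,-50,0,0,0.361],[100,225,-58,-50,0,0,0.361],[100,270,-70,-50,0,0,0.361],[100,315,-82,-50,0,0,0.361],[100,360,-93,-50,0,0,0.361],[100,393,-102,-50,0,0,0.361],[100,393,-102,-50,0,0,0.361]]'
python3 - <<'E'
from h import *
s=manip.read_state();print(s['eef_pos'],s['eef_rot'])
snap('wrist','w0')
E
```

```text
clock: 1.1
eef_pos: [502.1, -322.5, 254.5]
eef_rot: [-3.14, 0.001, -0.083]
wrist_force: [-0.2, 0.1, -0.5]
finger_gap: 94.3
finger_force: 0.0
[ 502.08121828 -322.47941896  254.46588555] [-3.14044824e+00  8.84683009e-04 -8.32937330e-02]
```

View pics/w0.png

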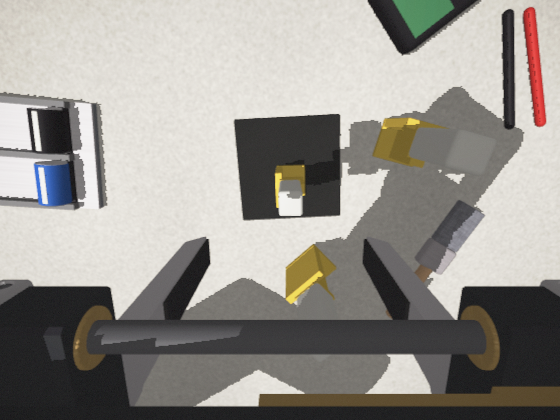

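The wrist view shows the paddle at (290,190) on its mat, between the fingers. I'll refine its position and yaw from the point cloud and an enlarged crop.

```bash
python3 - <<'E'
from h import *
X,p=cloud('w0')
cv2.imwrite('pics/c2.png',cv2.resize(p[105:230,225:350],(600,600),interpolation=cv2.INTER_CUBIC)[:,:,::-1])
q=X[155:222,265:315].reshape(-1,3);c=p[155:222,265:315].reshape(-1,3).astype(int)
ye=(c[:,0]-c[:,2]>50)
for lo,hi in((0,15),(50,62),(62,74),(74,100),(100,128),(128,140)):
    h=q[(q[:,2]>lo)&(q[:,2]<hi)&(ye|(lo>70))]
    if len(h)>5:print(lo,hi,len(h),h.min(0).round(),h.max(0).round(),cv2.minAreaRect(h[:,:2].astype(np.float32)))
E
```

```text
0 15 315 [ 471. -351.    2.] [ 520. -307.   15.] ((494.878662109375, -328.6666259765625), (42.43635940551758, 48.84767532348633), 87.91082000732422)
50 62 14 [ 503. -346.   52.] [ 520. -314.   59.] ((511.7474670410156, -329.9691162109375), (35.583072662353516, 2.1259565353393555), 59.328094482421875)
62 74 189 [ 479. -346.   62.] [ 520. -311.   74.] ((498.1382751464844, -328.6650390625), (34.82502365112305, 41.3980827331543), 85.3256607055664)
74 100 94 [ 508. -340.   74.] [ 512. -317.  100.] ((510.3796691894531, -328.9856262207031), (23.163665771484375, 2.5470194816589355), 84.1211166381836)
100 128 119 [ 508. -340.  100.] [ 512. -317.  128.] ((510.143798828125, -328.5691223144531), (23.52232551574707, 2.9043333530426025), 87.47298431396484)
128 140 608 [ 486. -340.  128.] [ 512. -316.  136.] ((498.63970947265625, -327.7436828613281), (22.937868118286133, 25.613548278808594), 85.77201843261719)
```

View pics/c2.png

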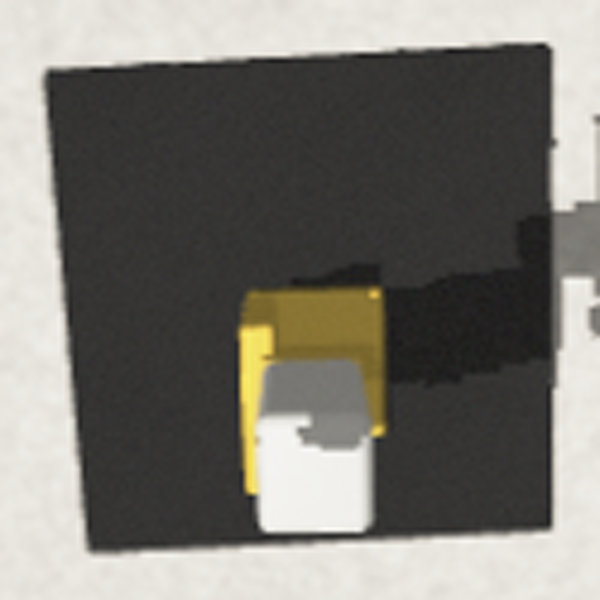

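```bash
python3 -m crank '[[100,0,0,30,0,0,0],[100,-1,3,60,0,0,0],[100,-1,3,80,0,0,0],[100,-1,3,80,0,0,0],[100,-1,3,80,0,0,0]]'
python3 - <<'E'
from h import *
snap('wrist','w1')
X,p=cloud('w1')
m=(X[:,:,2]>128)&(X[:,:,2]<140)&(abs(X[:,:,0]-499)<25)&(abs(X[:,:,1]+328)<25)
print(m.sum(),cv2.minAreaRect(X[m][:,:2].astype(np.float32)),X[m].mean(0))
E
```

```text
clock: 1.65
eef_pos: [497.8, -328.6, 176.2]
eef_rot: [3.141, -0.0, -0.088]
wrist_force: [0.4, -0.7, 0.7]
finger_gap: 94.3
finger_force: 0.0
1069 ((500.5245666503906, -326.6505126953125), (23.93541717529297, 26.038837432861328), 85.34894561767578) [ 501.79178234 -326.93328856  133.82893304]
```

```bash
python3 -m crank '[[100,2.5,-2,30,0,0,0],[100,2.5,-2,60,0,0,0],[100,2.5,-2,91,0,0,0],[100,2.5,-2,91,0,0,0],[0,2.5,-2,91,0,0,0],[0,2.5,-2,91,0,0,0],[0,2.5,-2,91,0,0,0],[0,2.5,-2,91,0,0,0],[0,2.5,-2,91,0,0,0],[0,2.5,-2,91,0,0,0]]' 35
python3 -m crank '[[0,0,0,0,0,0,0],[0,0,0,0,0,0,0],[0,0,0,0,0,0,0]]' 35
```

```text
clock: 2.7
eef_pos: [501.0, -326.2, 84.7]
eef_rot: [3.141, -0.0, -0.087]
wrist_force: [0.3, -0.5, -0.8]
finger_gap: 49.6
finger_force: 0.0
clock: 3.0
eef_pos: [500.9, -326.1, 84.4]
eef_rot: [-3.142, 0.0, -0.087]
wrist_force: [0.4, -0.0, -0.1]
finger_gap: 25.7
finger_force: 0.0
```

```bash
python3 -m crank '[[0,0,0,0,0,0,0],[0,0,0,0,0,0,0],[0,0,0,0,0,0,0]]' 35
python3 -m crank '[[0,0,0,-10,0,0,0],[0,0,0,-30,0,0,0],[0,0,0,-50,0,0,0],[0,0,0,-50,0,0,0],[0,0,0,-50,0,0,0]]' 35
python3 - <<'E'
from h import *
th=np.radians(80.5);R=np.array([[np.cos(th),-np.sin(th)],[np.sin(th),np.cos(th)]]);t=np.array([578.14,85.83])
s=manip.read_state();print(s['joints'])
# TCP at handle centre: face is 17 ahead of handle centre
e=s['eef_pos'][:2];y=s['eef_rot'][2]
for n,x in(('behind',-152),('start',-137),('lip',90),('end',100)):
    g=R@[x-17,33]+t;d=g-e
    print(n,g,'tool dx,dy',d@[np.cos(y),np.sin(y)],d@[np.sin(y),-np.cos(y)])
print('yaw err deg',80.5-(np.degrees(y)+90))
E
```

```text
clock: 3.3
eef_pos: [500.9, -326.1, 84.4]
eef_rot: [-3.142, 0.0, -0.087]
wrist_force: [-0.3, 0.2, -0.8]
finger_gap: 23.5
finger_force: 34.7
clock: 3.8
eef_pos: [500.9, -326.1, 134.4]
eef_rot: [3.141, -0.0, -0.087]
wrist_force: [-0.2, 0.3, -1.6]
finger_gap: 23.9
finger_force: 34.7
[-6.38457703e-01  4.68286697e-01  1.45949678e+00  3.86558523e-05
  1.21338675e+00  1.01951207e+00]
behind [517.69952976 -75.40569567] tool dx,dy -5.073822564089177 -251.2418065436716
start [520.17524385 -60.61141164] tool dx,dy -3.895746710514544 -266.1954728928725
lip [557.64105038 163.27541991] tool dx,dy 13.932467873582624 -492.4942903107799
end [559.29152644 173.13827592] tool dx,dy 14.717851775965826 -502.46340121024724
yaw err deg -4.504557303659695
```

```bash
python3 -m crank '[[0,0,-15,-10,0,0,0.01],[0,-1,-45,-15,0,0,0.02],[0,-2,-80,-15,0,0,0.04],[0,-3,-115,-15,0,0,0.06],[0,-4,-150,-15,0,0,0.08],[0,-5,-185,-15,0,0,0.08],[0,-6,-220,-15,0,0,0.08],[0,-6,-238,-15,0,0,0.08],[0,-6,-243,-15,0,0,0.08],[0,-6,-243,-15,0,0,0.08]]' 35
python3 - <<'E'
from h import *
snap('wrist','w2');snap('top','t2')
E
```

```text
clock: 4.8
eef_pos: [515.9, -83.4, 148.8]
eef_rot: [3.142, 0.001, -0.166]
wrist_force: [-0.3, -1.2, -1.0]
finger_gap: 23.7
finger_force: 34.7
```

View pics/w2.png

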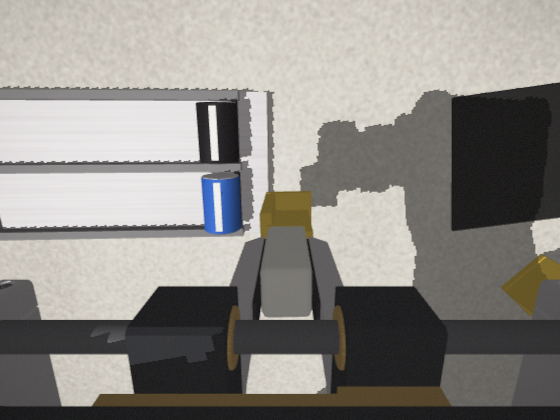

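The paddle hangs upright behind the blue can (221,203), and the lane rails run horizontally, so the yaw is aligned. I'll check the lane line numerically.

```bash
python3 - <<'E'
from h import *
th=np.radians(80.5);R=np.array([[np.cos(th),-np.sin(th)],[np.sin(th),np.cos(th)]]);t=np.array([578.14,85.83])
z=np.load('pics/w2.npz')
for n,u,v,h in(('low end far corner',271,92,12),('rail mid left',100,165,24),('rail mid right',240,166,25),('near rail in L',5,228,20),('near rail in R',235,228,14),('far rail in R',235,100,14),('far rail in L',5,99,20)):
    w=ray('w2',u,v,h)[:2];print(n,R.T@(w-t))
X,p=cloud('w2');c=p.astype(int)
m=(c[:,:,2]-c[:,:,0]>60)&(X[:,:,2]>25)
for k in 'blue',:
    q=(X[m][:,:2]-t)@R;print(k,np.percentile(q,[2,98],axis=0),np.percentile(X[m][:,2],98))
# paddle blade
m=(c[:,:,0]-c[:,:,2]>50);m[:,:240]=0;m[:,330:]=0
q=(X[m][:,:2]-t)@R;print('yel',np.nanpercentile(q,[2,98],axis=0),np.nanpercentile(X[m][:,2],[2,98]))
s=manip.read_state();e=R.T@(s['eef_pos'][:2]-t);print('tcp track',e,s['eef_rot'][2]+np.pi/2-th)
E
```

```text
low end far corner [-164.72712322  -69.79131224]
rail mid left [ 0.46322691 -2.80278393]
rail mid right [-134.50793061   -1.6973703 ]
near rail in L [110.86893567  62.42251146]
near rail in R [-125.01549669   65.05623659]
far rail in R [-130.71862289  -62.56599468]
far rail in L [ 80.94286506 -63.4580767 ]
blue [[-132.28334357    7.56972936]
 [-101.31186525   57.17339171]] 50.21642608626634
yel [[-197.87819037   13.23102727]
 [-162.4183881    29.8114767 ]] [ 72.70190867 135.90062904]
tcp track [-178.1485253    33.28822952] -0.0019916731554916467
```

```bash
python3 -m crank '[[0,0,0,15,0,0,0],[0,0,0,33,0,0,0],[0,0,0,47,0,0,0],[0,0,0,47,0,0,0],[0,0,-6,47,0,0,0],[0,0,-12,47,0,0,0],[0,0,-17,47,0,0,0],[0,0,-21,47,0,0,0],[0,0,-23,47,0,0,0],[0,0,-24,47,0,0,0]]' 35
python3 -m crank '[[0,0,-2,0,0,0,0],[0,0,-4,-0.2,0,0,0],[0,0,-6,-0.3,0,0,0],[0,0,-8,-0.4,0,0,0],[0,0,-10,-0.5,0,0,0],[0,0,-13,-0.7,0,0,0],[0,0,-16,-0.8,0,0,0],[0,0,-19,-1,0,0,0],[0,0,-22,-1.1,0,0,0],[0,0,-25,-1.3,0,0,0]]' 35
python3 - <<'E'
from h import *
snap('scene','s3')
th=np.radians(80.5);R=np.array([[np.cos(th),-np.sin(th)],[np.sin(th),np.cos(th)]]);t=np.array([578.14,85.83])
p=np.load('pics/s3.npz')['p'];cv2.imwrite('pics/c3.png',cv2.resize(p[90:230,270:440],None,fx=4,fy=4,interpolation=cv2.INTER_CUBIC)[:,:,::-1])
s=manip.read_state();print(R.T@(s['eef_pos'][:2]-t)+[17,0])
E
```

```text
clock: 5.9
eef_pos: [520.2, -59.6, 102.6]
eef_rot: [3.142, -0.0, -0.167]
wrist_force: [-0.0, 0.6, -0.7]
finger_gap: 24.1
finger_force: 34.7
clock: 6.9
eef_pos: [524.3, -35.0, 103.8]
eef_rot: [3.142, 0.0, -0.167]
wrist_force: [0.2, 0.6, -0.9]
finger_gap: 24.0
finger_force: 34.7
[-110.71163344   33.1657717 ]
```

View pics/c3.png

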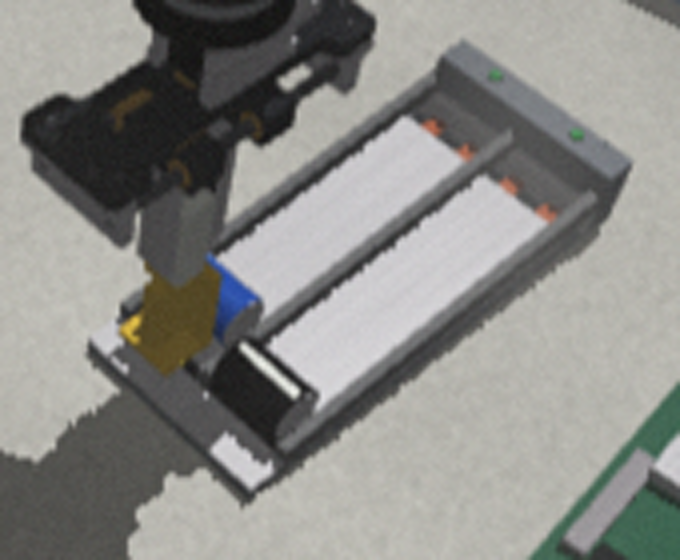

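The crop shows the blade behind the blue can (235,300), which has moved up its lane. The black can is still at its rib. I'll keep pushing.

```bash
python3 -m crank '[[0,0,-4,-0.2,0,0,0],[0,0,-8,-0.4,0,0,0],[0,0,-12,-0.6,0,0,0],[0,0,-16,-0.8,0,0,0],[0,0,-20,-1,0,0,0],[0,0,-24,-1.3,0,0,0],[0,0,-28,-1.5,0,0,0],[0,0,-32,-1.7,0,0,0],[0,0,-36,-1.9,0,0,0],[0,0,-40,-2.1,0,0,0]]' 35
python3 -m crank '[[0,0,-4,-0.2,0,0,0],[0,0,-8,-0.4,0,0,0],[0,0,-12,-0.6,0,0,0],[0,0,-16,-0.8,0,0,0],[0,0,-20,-1,0,0,0],[0,0,-24,-1.3,0,0,0],[0,0,-28,-1.5,0,0,0],[0,0,-32,-1.7,0,0,0],[0,0,-36,-1.9,0,0,0],[0,0,-40,-2.1,0,0,0]]' 35
python3 -m crank '[[0,0,-4,-0.2,0,0,0],[0,0,-8,-0.4,0,0,0],[0,0,-12,-0.6,0,0,0],[0,0,-16,-0.8,0,0,0],[0,0,-20,-1,0,0,0],[0,0,-24,-1.3,0,0,0],[0,0,-28,-1.5,0,0,0],[0,0,-32,-1.7,0,0,0],[0,0,-36,-1.9,0,0,0],[0,0,-40,-2.1,0,0,0]]' 35
python3 -m crank '[[0,0,-4,-0.2,0,0,0],[0,0,-8,-0.4,0,0,0],[0,0,-12,-0.6,0,0,0],[0,0,-16,-0.8,0,0,0],[0,0,-20,-1,0,0,0],[0,0,-24,-1.3,0,0,0],[0,0,-28,-1.5,0,0,0],[0,0,-32,-1.7,0,0,0],[0,0,-36,-1.9,0,0,0],[0,0,-40,-2.1,0,0,0]]' 35
python3 - <<'E'
from h import *
th=np.radians(80.5);R=np.array([[np.cos(th),-np.sin(th)],[np.sin(th),np.cos(th)]]);t=np.array([578.14,85.83])
s=manip.read_state();print(R.T@(s['eef_pos'][:2]-t)+[17,0])
for n in('top','scene','wrist'):
    snap(n,'k'+n);X,p=cloud('k'+n);c=p.astype(int)
    q=(X[:,:,:2]-t)@R;m=(c[:,:,2]-c[:,:,0]>40)&(abs(q[:,:,1]-33)<40)&(abs(q[:,:,0])<160)&(X[:,:,2]>15)
    if m.sum()>5:print(n,m.sum(),np.percentile(q[m],[2,50,98],axis=0).round(1).tolist(),np.percentile(X[m][:,2],98))
E
```

```text
clock: 7.95
eef_pos: [531.0, 4.5, 105.9]
eef_rot: [-3.142, -0.0, -0.167]
wrist_force: [0.2, -0.6, -0.6]
finger_gap: 23.9
finger_force: 34.7
clock: 8.95
eef_pos: [537.6, 44.0, 108.0]
eef_rot: [-3.142, 0.0, -0.167]
wrist_force: [-0.3, -0.2, -1.0]
finger_gap: 23.7
finger_force: 34.7
clock: 9.95
eef_pos: [544.3, 83.4, 110.0]
eef_rot: [3.142, 0.0, -0.167]
wrist_force: [-0.3, 0.8, -1.1]
finger_gap: 23.7
finger_force: 34.7
clock: 10.95
eef_pos: [550.9, 122.8, 112.2]
eef_rot: [-3.142, 0.0, -0.167]
wrist_force: [0.2, 0.2, -0.1]
finger_gap: 23.9
finger_force: 34.7
[49.01424939 32.95325695]
top 36 [[40.2, 55.4], [63.8, 58.0], [77.7, 61.8]] 107.56890072339027
scene 50 [[54.5, 7.3], [66.2, 12.9], [77.6, 25.2]] 62.921303634377566
wrist 1999 [[51.8, 9.0], [66.6, 28.7], [84.0, 58.4]] 60.449789790144145
```

```bash
python3 -m crank '[[0,0,-4,-0.2,0,0,0],[0,0,-8,-0.4,0,0,0],[0,0,-12,-0.6,0,0,0],[0,0,-16,-0.8,0,0,0],[0,0,-20,-1,0,0,0],[0,0,-23,-1.1,0,0,0],[0,0,-26,-1.3,0,0,0],[0,0,-29,-1.5,0,0,0],[0,0,-32,-1.6,0,0,0],[0,0,-34,-1.7,0,0,0]]' 35
python3 -m crank '[[0,0,-1.5,0,0,0,0],[0,0,-3,0,0,0,0],[0,0,-4.5,0,0,0,0],[0,0,-6,0,0,0,0],[0,0,-7.5,0,0,0,0],[0,0,-9,0,0,0,0],[0,0,-10,0,0,0,0],[0,0,-10,0,0,0,0],[0,0,-10,0,0,0,0]]' 35
python3 - <<'E'
from h import *
th=np.radians(80.5);R=np.array([[np.cos(th),-np.sin(th)],[np.sin(th),np.cos(th)]]);t=np.array([578.14,85.83])
s=manip.read_state();print(R.T@(s['eef_pos'][:2]-t)+[17,0])
for n in('scene','wrist'):
    snap(n,'l'+n);X,p=cloud('l'+n);c=p.astype(int)
    q=(X[:,:,:2]-t)@R;m=(c[:,:,2]-c[:,:,0]>40)&(abs(q[:,:,1]-33)<40)&(abs(q[:,:,0])<160)&(X[:,:,2]>15)
    if m.sum()>5:print(n,m.sum(),np.percentile(q[m],[2,50,98],axis=0).round(1).tolist(),np.percentile(X[m][:,2],98))
E
```

```text
clock: 12.1
eef_pos: [556.6, 156.3, 113.9]
eef_rot: [3.142, 0.0, -0.167]
wrist_force: [0.3, 0.1, -1.4]
finger_gap: 24.0
finger_force: 34.7
clock: 13.0
eef_pos: [558.2, 165.9, 113.8]
eef_rot: [-3.142, 0.0, -0.167]
wrist_force: [0.3, -0.1, -0.1]
finger_gap: 24.1
finger_force: 34.7
[92.70217381 32.90058295]
scene 48 [[110.1, 9.5], [119.2, 16.3], [128.5, 27.8]] 59.11929774890598
wrist 2229 [[103.6, 10.0], [117.1, 32.5], [137.0, 59.6]] 57.554989303053794
```

The can is seated: it spans x = 103–137 and its top is at z ≈ 57.5. I'll back off, lift, and return to the mat.

```bash
python3 -m crank '[[0,0,3,0,0,0,0],[0,0,10,0,0,0,0],[0,0,20,-2,0,0,0],[0,0,35,-10,0,0,0],[0,0,50,-25,0,0,0],[0,0,65,-40,0,0,0],[0,0,80,-50,0,0,0],[0,0,95,-50,0,0,0],[0,0,105,-50,0,0,0],[0,0,105,-50,0,0,0]]' 35
python3 - <<'E'
from h import *
s=manip.read_state();e=s['eef_pos'];y=s['eef_rot'][2];d=np.array([500.9,-326.1])-e[:2]
print(e,'dx,dy',d@[np.cos(y),np.sin(y)],d@[np.sin(y),-np.cos(y)],'turn',y+.087)
snap('top','m');X,p=cloud('m');c=p.astype(int)
th=np.radians(80.5);R=np.array([[np.cos(th),-np.sin(th)],[np.sin(th),np.cos(th)]]);t=np.array([578.14,85.83])
q=(X[:,:,:2]-t)@R;m=(c[:,:,2]-c[:,:,0]>40)&(abs(q[:,:,1]-33)<40)&(abs(q[:,:,0])<160)&(X[:,:,2]>15)
print(m.sum(),np.percentile(q[m],[2,50,98],axis=0).round(1).tolist(),np.percentile(X[m][:,2],98))
E
```

```text
clock: 14.1
eef_pos: [540.3, 61.1, 163.4]
eef_rot: [3.141, 0.001, -0.169]
wrist_force: [0.6, -0.6, -0.2]
finger_gap: 23.9
finger_force: 34.7
[540.33265577  61.09390284 163.39109946] dx,dy 26.097824922668565 388.3206874155711 turn -0.08159819448581793
111 [[106.3, 44.9], [116.6, 52.7], [134.6, 61.0]] 60.55861842850635
```

```bash
python3 -m crank '[[0,2,25,0,0,0,0],[0,5,65,0,0,0,0],[0,8,110,0,0,0,-0.02],[0,11,155,0,0,0,-0.04],[0,14,200,0,0,0,-0.06],[0,17,245,0,0,0,-0.08],[0,20,290,0,0,0,-0.08],[0,23,335,0,0,0,-0.08],[0,25,370,0,0,0,-0.08],[0,26,388,0,0,0,-0.08]]' 35
python3 -m crank '[[0,0,0,20,0,0,0],[0,0,0,45,0,0,0],[0,0,0,60,0,0,0],[0,0,0,68,0,0,0],[0,0,0,72,0,0,0],[0,0,0,72,0,0,0]]' 35
python3 - <<'E'
from h import *
print(manip.read_state()['moment'])
snap('wrist','n');p=np.load('pics/n.npz')['p'];snap('scene','n2');p2=np.load('pics/n2.npz')['p']
a=cv2.resize(p[80:290,180:400],(400,382));b=cv2.resize(p2[190:310,150:290],(390,334))
im=np.zeros((382,792,3),np.uint8);im[:,:400]=a;im[:334,401:791]=b;cv2.imwrite('pics/c4.png',im[:,:,::-1])
E
```

```text
clock: 15.15
eef_pos: [501.3, -326.5, 163.0]
eef_rot: [-3.141, 0.001, -0.089]
wrist_force: [0.0, -0.5, -1.0]
finger_gap: 24.1
finger_force: 34.7
clock: 15.75
eef_pos: [502.1, -324.3, 92.0]
eef_rot: [3.142, -0.0, -0.087]
wrist_force: [-0.7, 0.2, -1.2]
finger_gap: 23.9
finger_force: 34.7
[-0.01471947  0.00673367  0.02792194]
```

View pics/c4.png

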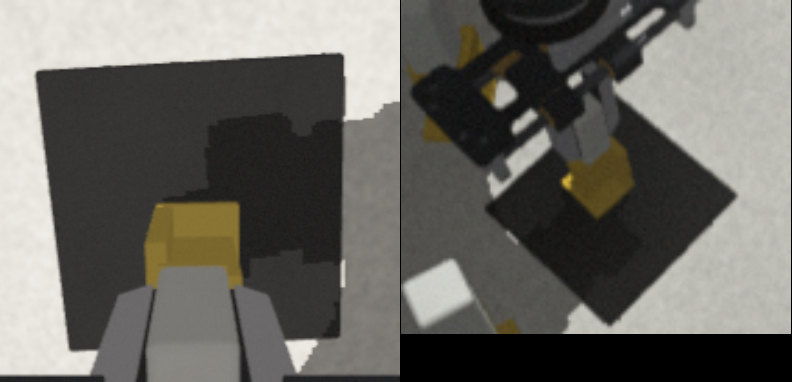

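The paddle is upright, just above the mat and about where it stood. I'll lower the last few mm.

```bash
python3 -m crank '[[0,0,1.5,2,0,0,0],[0,0.5,1.5,4,0,0,0],[0,1,1.5,5.5,0,0,0],[0,1,1.5,6.5,0,0,0],[0,1,1.5,7.2,0,0,0],[0,1,1.5,7.6,0,0,0],[0,1,1.5,7.6,0,0,0]]' 35
```

```text
clock: 16.55
eef_pos: [502.7, -326.2, 84.4]
eef_rot: [3.142, -0.0, -0.087]
wrist_force: [0.4, 0.5, 0.5]
finger_gap: 23.8
finger_force: 34.7
```

```bash
python3 -m crank '[[0,0,0,0.4,0,0,0],[0,0,0,0.4,0,0,0],[0,0,0,0.4,0,0,0]]' 10
python3 -m crank '[[35,0,0,0.4,0,0,0],[50,0,0,0.4,0,0,0],[70,0,0,0.4,0,0,0],[100,0,0,0.4,0,0,0],[100,0,0,0.4,0,0,0],[100,0,0,0.4,0,0,0],[100,0,0,0.4,0,0,0],[100,0,0,0.4,0,0,0]]' 10
```

```text
clock: 16.85
eef_pos: [502.8, -326.2, 84.4]
eef_rot: [3.141, -0.0, -0.087]
wrist_force: [-1.2, 1.6, 5.5]
finger_gap: 24.0
finger_force: 10.0
clock: 17.65
eef_pos: [502.6, -326.1, 83.4]
eef_rot: [-3.142, 0.0, -0.087]
wrist_force: [0.8, -0.0, 1.4]
finger_gap: 84.8
finger_force: 0.0
```

```bash
python3 -m crank '[[100,0,0,-10,0,0,0],[100,0,0,-40,0,0,0],[100,0,0,-80,0,0,0],[100,0,0,-125,0,0,0],[100,0,0,-170,0,0,0],[100,0,0,-170,0,0,0],[100,-20,-20,-170,0,0,0],[100,-20,-20,-170,0,0,0]]'
python3 - <<'E'
from h import *
snap('wrist','z');X,p=cloud('z')
m=(X[:,:,2]>128)&(X[:,:,2]<140)&(abs(X[:,:,0]-499)<25)&(abs(X[:,:,1]+328)<25)
print(m.sum(),cv2.minAreaRect(X[m][:,:2].astype(np.float32)),X[m].mean(0))
snap('scene','z2');p2=np.load('pics/z2.npz')['p']
cv2.imwrite('pics/c5.png',cv2.resize(p2[90:310,150:450],(780,572),interpolation=cv2.INTER_CUBIC)[:,:,::-1])
E
```

```text
clock: 18.45
eef_pos: [483.4, -303.0, 253.9]
eef_rot: [-3.141, 0.0, -0.087]
wrist_force: [-0.1, 0.2, 0.2]
finger_gap: 93.7
finger_force: 0.0
642 ((502.69049072265625, -327.3421936035156), (23.385168075561523, 25.902223587036133), 83.13842010498047) [ 503.17254386 -327.21993058  133.44003809]
```

View pics/c5.png

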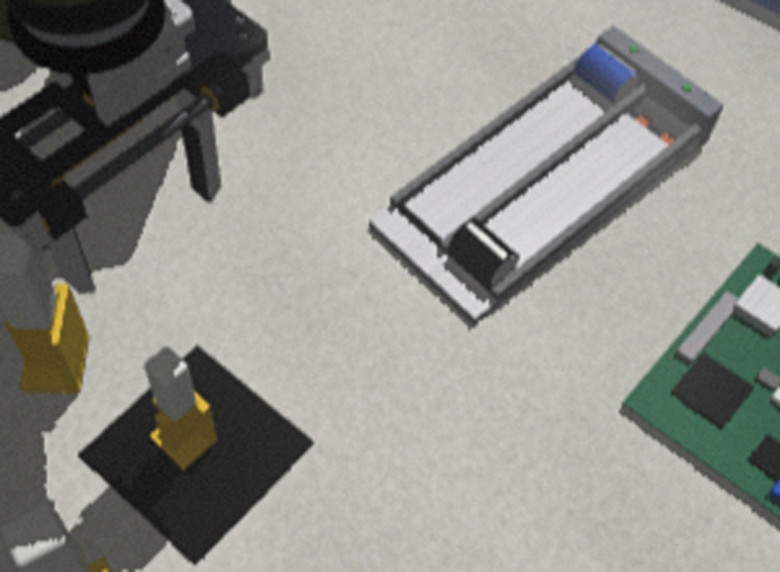

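The blue can is in the nest (605,72), the black can is at its rib (482,250), and the paddle stands upright on its mat (180,410).

```bash
python3 -c "
from cell import manip
print(manip.sign_off())"
```

```text
the job is handed in; nothing more can be done
None
```

The blue can sits in the test nest, the black can is still against its rib, and the paddle stands upright on its mat within about 3 mm of where it was; I handed the job in at about 18.5 s, and no verdict came back.

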